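# Test the gas alarm under its dust cover

### The arm

A 7-joint arm with a two-finger parallel gripper is mounted at the origin on a cart in front of the work surface, level with it; the furniture and walls round the work are solid. World frame = base frame: x ahead of the robot, y to its left, z up, the work surface at z = 0. Lengths are in m, angles in rad, forces in N, time in s.
With the tool pointing down it reaches from about 0.425 to 0.925 m from the base axis. Payload 6.8 kg.
Tool frame: the origin (TCP) lies midway between the tips of the shut fingers; the grasp point (between the pads) lies 19 mm behind it; z points along the fingers, y is the direction in which the jaws open and shut (so a half turn about z gives the same grasp; the last joint's range is limited). The gripper opens to 85 mm and grips with 20 to 120 N. Pads are 22 mm wide; open, the fingers measure 114 mm over their backs; the gripper's body (76 mm by 85 mm) begins 54 mm behind the grasp point. The pads swing forward as they close: fully open they stand 13 mm farther back than shut.
Start: joints at [1.129, 0.477, 0.022, 1.555, -0.011, 1.109, -0.083], TCP at [0.221, -0.638, 0.231] pointing down, gripper open.
Joint ranges: [-2.96, 2.96], [-0.34, 2.1], [-1.41, 1.46], [0.24, 2.44], [-1.37, 4.51], [0.17, 1.92], [-2.96, 2.96]. Speed limits (rad/s): [2.39, 2.39, 3.14, 3.14, 3.14, 3.14, 3.14].

### API

Orientations are given as a unit quaternion [w, x, y, z].
In Python, from station import bot gives the robot as it stands.
- The arm moves only by the shell command python3 -m jog 'ROWS' [FORCE]. ROWS is JSON, a list of rows, each a list of 3 entries, a list of its own where there are three numbers: the shift along the tool's x, y, z in mm, then the turn, a rotation vector about the tool's x, y, z in degrees, then the closure, from -1 (fully open) to 1 (shut). A call has 1 to 12 rows; each row shifts and turns the commanded pose from where the row before left it, along the tool's axes as they then stand; what a row does not reach is not made up. A row lasts 1/8 s, in which the tool goes at most 62.5 mm and 10.7 degrees, less where a joint would pass 70% of its speed; a pose out of reach is approached as far as the arm can. A call is refused whole if a number of a shift passes 62.5 or a number of a turn 10.7, either way. A call with a gripper value outside its range is refused whole. The fingers move at their own pace and stop on an object; FORCE is the grip in N (left out, the last holds). Time passes only in rows, so rows that do not move let the fingers close. It gives the time, the measured TCP pose, the force and the opening at its end, in the units of the state.
- bot.get_obs(): the state, without advancing time (a new reading comes with each control period).
- bot.read_camera(name): name is "scene" or "top"; returns (picture, depth): 480x640x3 uint8, red, green, blue; 480x640 float32, m along the optical axis (not along the pixel's ray), 0 where there is no reading.
- bot.camera_info(name): a dict with "fx", "fy", "cx", "cy" (pixels), "k1" (the pictures are not rectified: a ray, as slopes to the right and down, at radius r is drawn at 1 + k1 r^2 times it, then the intrinsics apply), "world_from_camera" (4x4, takes a point from camera to world coordinates). Camera axes: x right, y up, looking along -z (the intrinsics and any distortion apply to the point x, -y, -z); pixel columns grow to the right and rows downward; lengths in m; the calibration is good to about 2 mm. A picture is of the moment at which its call begins. camera_info takes no time and is no camera call.
- bot.hand_in(): hands the job in, once; it reports no verdict.
Trained networks look in the newest picture that a camera, given by its name, has taken for a name from the list of things; names that differ only in an ending like _2 or _b are one class to them, and where a whole thing is asked for, a point or a joint stands for the part that bears it (a point fixed in the world has none). Each returns a list of dicts, best first, with "score" (0 to 1); they miss things now and then, are a little off and sometimes report something else, mostly with a low value. They report only what shows in the picture. A call takes as long as a camera call.
- bot.find_in(camera, thing): "xy" ([column, row] as shares, 0 to 1, of the picture: columns of its width, rows of its height, amid what is visible of it).
- bot.cut_out(camera, thing): "pixels" (480x640 bool, what is visible of it) and "xy" ([column, row] as shares, 0 to 1, of the picture: columns of its width, rows of its height, amid what is visible of it).
- bot.landmark_of(camera, thing): "xy" ([column, row] as shares, 0 to 1, of the picture: columns of its width, rows of its height: a listed point, or the origin of a listed thing).
The state is a dict: "t": time; "q": joint angles; "joint_vel": joint speeds; "joint_torque": joint torques, N m; "eef_pos": TCP position; "tool_rot": TCP orientation; "contact_force": force on the tool from outside, world axes, zero at the start; "torque": the same for the moment, N m; "gripper_width": opening from 0.0 (shut) to 1.0 (fully open).
Only numpy, scipy, OpenCV 4.12 (cv2) and the standard library are available. Lean on these libraries where they do the work, as an engineer would, in place of code of your own. Each camera call takes 0.05 s, during which the arm holds its last target.

### The job

Test the gas alarm, the grey unit with the small domed beacon on its top: slide its dust cover fully aside, press the button underneath all the way down, then slide the cover fully shut again and let go. The look-alike unit with only a flat round grille in place of the beacon is not to be tested: leave its cover shut.

Things in the scene. Friction and masses are not known exactly. Their poses are not given: they have to be found in the camera images.
- gas_alarm: Gas alarm unit: grey case fixed on the bench, 110 (x) by 170 mm (y), deck 36 mm high. Origin: centre of its underside; z up, x to the rear edge with the beacon (white dome 30 mm wide, top 77 mm high, at x=38, y=-40 mm). The look-alike unit is the same but for a flat grille there. A cover slides along y at x=-15 on two aluminium rails, 60 mm clear, 77 mm outside, 62 mm high.
- cover_fin (a point): Centre of the top of the grip fin on the gas alarm's cover. The fin is upright, 40 mm (unit's x) by 10 mm (unit's y), from 58.5 to 89.5 mm above the bench. It stands at the unit's x=-15, y=-22 mm plus the cover's slide. The cover is a grey plate 74 mm (x) by 64 mm (y), top 58.5 mm high, reaching from 50 mm on the fin's -y side to 14 mm on its +y side.
- gas_alarm_cover (a joint): Slide of the gas alarm's dust cover, m: 0 = fully shut over the button, 0.066 = fully open, moved to the unit's +y. It stays where it is left; moving it takes about 2 N.
- gas_alarm_button (a joint): Gas alarm's test button, m: 0 = up, 0.006 = all the way down. Round, steel, 26 mm across, on the deck under the cover in a black collar 38 mm across; centre at the unit's x=-15, y=-40 mm, top 50 mm above the bench when up, 44 mm when down. It springs back up; about 5 N hold it down.
- other_unit_cover (a joint): Dust cover slide of the look-alike unit with the flat grille, m: 0 = shut, 0.066 = fully open. To be left alone.

How it is judged:
By the outcome, as a careful person would: the job done as asked, in the order asked, and still so for the second after the job is handed in, with the robot touching nothing.
It also fails if it takes over 48 s, if anything falls off the work surface, if the arm or the gripper's body presses on something with over 40 N, if the wrist force passes 120 N, or if a joint passes its speed limit or range.

## Working session

There is one attempt and no reset: what is moved stays moved. The work goes in short steps, Python scripts to look and compute and a shell command to move; the robot and the scene stay as the last step left them, time stands still between calls to the robot, and variables do not carry over. Pictures are saved under pics/ and viewed, and the job is handed in when it is done.

```bash
mkdir -p pics; ls; cat > h.py <<'E'
import numpy as np, cv2
from station import bot
def px2ray(cam,u,v):
    i=bot.camera_info(cam); K=np.array([[i['fx'],0,i['cx']],[0,i['fy'],i['cy']],[0,0,1.]])
    p=cv2.undistortPoints(np.array([[[u,v]]],float),K,np.array([i['k1'],0,0,0,0.]))[0,0]
    T=np.array(i['world_from_camera']); d=T[:3,:3]@np.array([p[0],-p[1],-1.]); return T[:3,3],d
def at_depth(cam,u,v,z): o,d=px2ray(cam,u,v); return o+d*z
def at_height(cam,u,v,h): o,d=px2ray(cam,u,v); return o+d*(h-o[2])/d[2]
E
python3 - <<'E'
from h import *
for c in ['scene','top']:
    im,d=bot.read_camera(c); cv2.imwrite(f'pics/{c}0.png',im[:,:,::-1]); np.save(f'{c}0.npy',d)
    print(c,bot.camera_info(c))
    for t in ['gas_alarm','cover_fin','gas_alarm_button']:
        for f in ['landmark_of','find_in']:
            print(t,f,[(round(r['score'],2),(np.array(r['xy'])*[640,480]).round(1)) for r in getattr(bot,f)(c,t)])
o=bot.get_obs();print({k:np.round(v,3) for k,v in o.items()})
E
```

```text
pics
scene {'fx': 473.7086336325639, 'fy': 473.7086336325639, 'cx': 319.1751006899594, 'cy': 244.2169866202473, 'k1': -0.07718877402140638, 'world_from_camera': array([[-0.83437212,  0.30404982, -0.45975741, -0.01829598],
       [-0.55068499, -0.42371579,  0.71917382,  0.79012224],
       [ 0.0238582 ,  0.85324008,  0.52097231,  0.65851724],
       [ 0.        ,  0.        ,  0.        ,  1.        ]])}
gas_alarm landmark_of [(0.68, array([201.8, 332.7]))]
gas_alarm find_in [(0.89, array([211.7, 321.9]))]
cover_fin landmark_of [(0.61, array([213.9, 298.5]))]
cover_fin find_in [(0.98, array([216.3, 308.4]))]Traceback (most recent call last):
  File "<stdin>", line 7, in <module>
ValueError: it knows: cover_fin, gas_alarm
```

```bash
python3 - <<'E'
from h import *
for c in ['scene','top']:
    im,d=bot.read_camera(c); cv2.imwrite(f'pics/{c}0.png',im[:,:,::-1]); np.save(f'{c}0.npy',d)
    for t in ['gas_alarm','cover_fin']:
        for f in ['landmark_of','find_in']:
            for r in getattr(bot,f)(c,t):
                p=np.array(r['xy'])*[640,480]; z=d[int(p[1]),int(p[0])]
                print(c,t,f,round(r['score'],2),p.round(1),'depthpt',at_depth(c,*p,z).round(4), 'h.0895',at_height(c,*p,.0895).round(4),'h0',at_height(c,*p,0).round(4))
print(bot.camera_info('top'))
o=bot.get_obs();print({k:np.round(v,3) for k,v in o.items()})
E
```

```text
scene gas_alarm landmark_of 0.89 [203.7 332.1] depthpt [0.5137 0.3483 0.0578] h.0895 [0.4856 0.3716 0.0895] h0 [0.5649 0.3058 0.    ]
scene gas_alarm find_in 0.75 [213.  321.3] depthpt [0.5221 0.3152 0.0567] h.0895 [0.4927 0.3411 0.0895] h0 [0.5731 0.2705 0.    ]
scene cover_fin landmark_of 0.56 [210.  298.8] depthpt [0.5464 0.2943 0.087 ] h.0895 [0.5439 0.2965 0.0895] h0 [0.6324 0.2188 0.    ]
scene cover_fin find_in 0.71 [217.4 309.6] depthpt [0.5232 0.2996 0.0747] h.0895 [0.5094 0.3121 0.0895] h0 [0.5925 0.2369 0.    ]
top gas_alarm landmark_of 0.95 [191.5 235.9] depthpt [0.551  0.2846 0.07  ] h.0895 [0.5492 0.2798 0.0895] h0 [0.5573 0.3022 0.    ]
top gas_alarm find_in 0.79 [187.5 232.4] depthpt [0.5572 0.2887 0.0888] h.0895 [0.5571 0.2885 0.0895] h0 [0.5658 0.3116 0.    ]
top cover_fin landmark_of 0.93 [186.  238.2] depthpt [0.5449 0.293  0.0856] h.0895 [0.5446 0.292  0.0895] h0 [0.5523 0.3153 0.    ]
top cover_fin find_in 0.76 [196.7 242.7] depthpt [0.5364 0.2754 0.0605] h.0895 [0.5341 0.2684 0.0895] h0 [0.5411 0.2899 0.    ]
{'fx': 562.2395430917447, 'fy': 562.2395430917447, '
[... 160 characters left out ...]
      [-0.99947291, -0.02418645, -0.0216547 , -0.02298226],
       [-0.02315486,  0.06357157,  0.99770863,  1.29952957],
       [ 0.        ,  0.        ,  0.        ,  1.        ]])}
{'t': np.float64(0.75), 'q': array([ 1.129,  0.477,  0.022,  1.555, -0.011,  1.109, -0.083]), 'joint_vel': array([-0.001, -0.002,  0.   ,  0.001,  0.001, -0.   ,  0.001]), 'joint_torque': array([-0.0000e+00, -5.9622e+01,  1.6060e+00, -2.8152e+01,  1.2000e-02,
        1.0000e-03, -0.0000e+00]), 'eef_pos': array([ 0.221, -0.638,  0.231]), 'tool_rot': array([0.   , 0.986, 0.166, 0.   ]), 'contact_force': array([-0.404,  0.59 ,  0.189]), 'torque': array([-0.015,  0.028, -0.008]), 'gripper_width': np.float64(1.002)}
```

View pics/scene0.png

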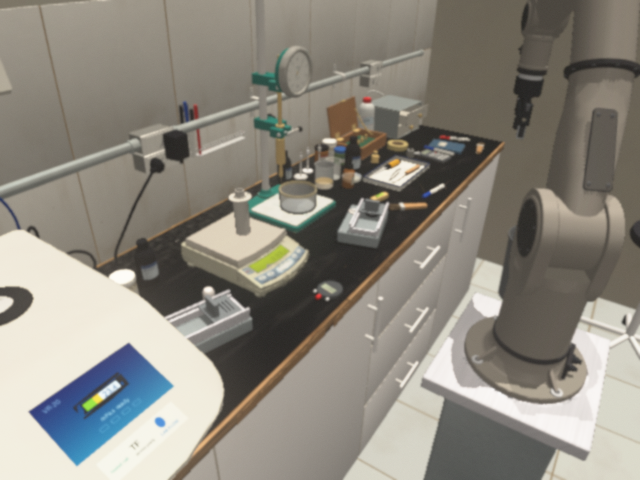

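View pics/top0.png

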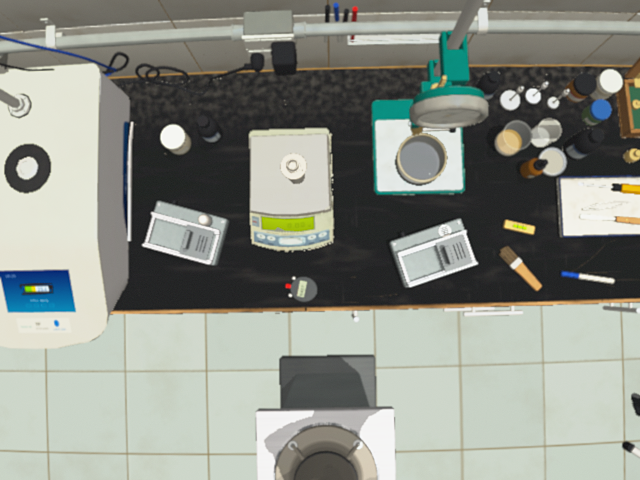

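```bash
python3 - <<'E'
import cv2,numpy as np
a=cv2.imread('pics/top0.png'); s=cv2.imread('pics/scene0.png')
A=cv2.resize(a[190:280,130:240],(440,360),interpolation=3);B=cv2.resize(a[205:295,380:490],(360,295),interpolation=3)
B=cv2.copyMakeBorder(B,0,65,0,0,0)
cv2.imwrite('pics/z1.png',np.hstack([A,B]))
cv2.imwrite('pics/z2.png',np.hstack([cv2.resize(s[270:370,150:260],(440,400),interpolation=3),cv2.resize(s[180:280,320:410],(360,400),interpolation=3)]))
E
```

```text
(no output)
```

View pics/z1.png

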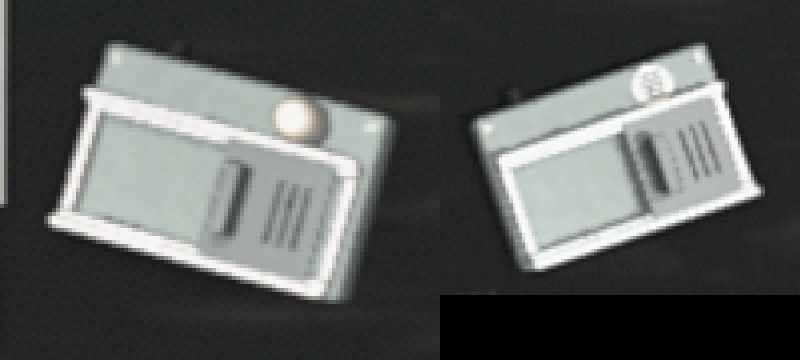

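View pics/z2.png

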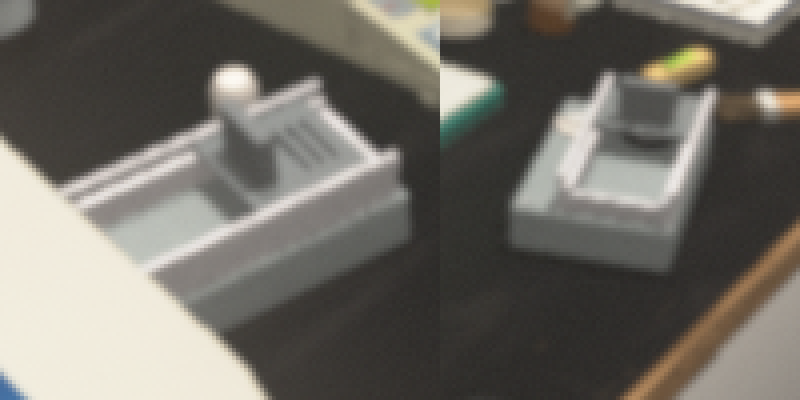

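```bash
cat >> h.py <<'E'
from scipy.optimize import least_squares
# (cam, unit xyz, px)
def proj(c,P):
    i=bot.camera_info(c);T=np.array(i['world_from_camera']);p=T[:3,:3].T@(P-T[:3,3]);x=p[0]/-p[2];y=-p[1]/-p[2];r=1+i['k1']*(x*x+y*y)
    return np.array([i['fx']*x*r+i['cx'],i['fy']*y*r+i['cy']])
E
python3 - <<'E'
from h import *
t=lambda a,b:np.array([130+a/4-.4,190+b/4-.4])
s=lambda a,b:np.array([150+a/4-.4,270+b/4-.4])
for n,p,h in [('railTL',t(85,92),.062),('railBL',t(50,222),.062),('railBR',t(322,298),.062),('railTR',t(357,165),.062),('deckTL',t(110,43),.036),('deckTR',t(395,120),.036),('dome',t(297,118),.07)]:
    print(n,at_height('top',*p,h).round(4))
F=[('top',(.055,.085,.036),t(110,43)),('top',(.055,-.085,.036),t(395,120)),('top',(.038,-.04,.068),t(297,118)),
('top',(-.015,-.022,.0895),np.array([186,238.2])),('scene',(-.015,-.022,.0895),np.array([211,298.7])),('scene',(.038,-.04,.066),s(235,88)),('scene',(-.055,-.085,.036),s(410,193)),
('top',(0,0,0),np.array([191.5,235.9])),('scene',(0,0,0),np.array([203,332.4]))]
def res(q,l=False):
    c,sn=np.cos(q[2]),np.sin(q[2]);R=np.array([[c,-sn,0],[sn,c,0],[0,0,1]]);o=[]
    for cam,P,p in F: o.append(proj(cam,R@np.array(P)+[q[0],q[1],0])-p)
    return np.array(o) if l else np.ravel(o)
q=least_squares(res,[.55,.29,-.26],loss='soft_l1').x
print(q,np.degrees(q[2]));print(res(q,True).round(1))
c,sn=np.cos(q[2]),np.sin(q[2]);R=np.array([[c,-sn],[sn,c]])
for n,P in [('fin',(-.015,-.022)),('finopen',(-.015,.044)),('btn',(-.015,-.04))]: print(n,R@P+q[:2])
# fin in depth
d=np.load('top0.npy');pts=[]
for v in range(200,275):
  for u in range(140,235):
    if d[v,u]>0: pts.append(at_depth('top',u,v,d[v,u]))
pts=np.array(pts); m=(pts[:,2]>.08)&(np.hypot(*(pts[:,:2]-(R@[-.015,-.022]+q[:2])).T)<.035)
print('fin top depth',m.sum(),pts[m].mean(0).round(4),pts[m].std(0).round(4))
m=(pts[:,2]>.062)&(np.hypot(*(pts[:,:2]-(R@[.038,-.04]+q[:2])).T)<.02);print('dome',m.sum(),pts[m].mean(0),pts[m].max(0), R@[.038,-.04]+q[:2])
E
```

```text
railTL [0.6068 0.3795 0.062 ]
railBL [0.5339 0.3998 0.062 ]
railBR [0.4878 0.2452 0.062 ]
railTR [0.5614 0.2247 0.062 ]
deckTL [0.6383 0.3732 0.036 ]
deckTR [0.5891 0.2078 0.036 ]
dome [0.5877 0.2565 0.07  ]
[ 0.56338801  0.30838897 -0.30877847] -17.691703141309095
[[ 0.3 -1.4]
 [-1.3 -0.3]
 [-0.8  0.3]
 [ 0.   1. ]
 [ 1.2 -0.8]
 [ 0.5 -0.6]
 [ 0.3 -0.6]
 [-2.6 -2.5]
 [ 0.3  0.7]]
fin [0.54241174 0.29198788]
finopen [0.56246882 0.35486644]
btn [0.53694163 0.27483918]Traceback (most recent call last):
  File "<stdin>", line 21, in <module>
  File "h.py", line 7, in at_depth
    def at_depth(cam,u,v,z): o,d=px2ray(cam,u,v); return o+d*z
                                 ~~~~~~^^^^^^^^^
  File "h.py", line 4, in px2ray
    i=bot.camera_info(cam); K=np.array([[i['fx'],0,i['cx']],[0,i['fy'],i['cy']],[0,0,1.]])
ValueError: time passes only in moves, steps and waits
```

```bash
cat > g.py <<'E'
import numpy as np,cv2
def cloud(info,d):
    i=info;K=np.array([[i['fx'],0,i['cx']],[0,i['fy'],i['cy']],[0,0,1.]])
    v,u=np.nonzero(d>0);p=cv2.undistortPoints(np.stack([u,v],1)[:,None].astype(float),K,np.array([i['k1'],0,0,0,0.]))[:,0]
    z=d[v,u];T=np.array(i['world_from_camera']);P=np.stack([p[:,0]*z,-p[:,1]*z,-z],1)@T[:3,:3].T+T[:3,3]
    return P,u,v
E
python3 - <<'E'
from g import *
from station import bot
P,u,v=cloud(bot.camera_info('top'),np.load('top0.npy'))
for x0 in np.arange(.35,.95,.1):
    print(round(x0,2),[round(float(P[(P[:,0]>=x0)&(P[:,0]<x0+.1)&(P[:,1]>=y0)&(P[:,1]<y0+.1),2].max(initial=-9)),2) for y0 in np.arange(-.7,.6,.1)])
y=np.radians(-16.6);R=np.array([[np.cos(y),-np.sin(y)],[np.sin(y),np.cos(y)]]);o=np.array([.562,.307])
L=(P[:,:2]-o)@R
m=(P[:,2]>.08)&(abs(L[:,0]+.015)<.03)&(abs(L[:,1]+.022)<.015);print('fin',m.sum(),L[m].mean(0),np.ptp(L[m],0),P[m,2].mean(),P[m].mean(0))
m=(P[:,2]>.055)&(np.hypot(L[:,0]-.038,L[:,1]+.04)<.022);print('dome',m.sum(),L[m].mean(0),np.ptp(L[m],0),P[m,2].max())
m=(P[:,2]>.03)&(P[:,2]<.041)&(abs(L[:,0])<.065)&(abs(L[:,1])<.1);print('deck',np.percentile(L[m],[1,99],axis=0))
# scene
P2,_,_=cloud(bot.camera_info('scene'),np.load('scene0.npy'));L=(P2[:,:2]-o)@R
m=(P2[:,2]>.08)&(abs(L[:,0]+.015)<.03)&(abs(L[:,1]+.022)<.02);print('fin scene',m.sum(),L[m].mean(0),np.ptp(L[m],0),P2[m,2].max())
m=(P2[:,2]>.062)&(np.hypot(L[:,0]-.038,L[:,1]+.04)<.022);print('dome',m.sum(),L[m].mean(0),P2[m,2].max())
E
```

```text
0.35 [0.01, 0.01, 0.02, 0.01, 0.07, 0.06, 0.01, 0.02, 0.01, 0.01, 0.01, 0.17, 0.18]
0.45 [0.02, 0.02, 0.02, 0.07, 0.09, 0.06, 0.05, 0.05, 0.05, 0.09, 0.09, 0.21, 0.21]
0.55 [0.03, 0.02, 0.02, 0.04, 0.05, 0.03, 0.09, 0.09, 0.09, 0.09, 0.07, 0.21, 0.21]
0.65 [0.14, 0.13, 0.11, 0.03, 0.48, 0.47, 0.09, 0.2, 0.09, 0.01, 0.01, 0.21, 0.21]
0.75 [0.13, 0.13, 0.08, 0.03, 0.55, 0.4, 0.08, 0.3, 0.08, 0.12, 0.07, 0.21, 0.21]
0.85 [0.29, 0.31, 0.29, 0.32, 0.39, 0.29, 0.34, 0.3, 0.35, 0.34, 0.37, 0.33, 0.39]
fin 95 [-0.01424349 -0.01938443] [0.03955053 0.01124918] 0.08831667788695016 [0.54281224 0.29249266 0.08831668]
dome 140 [ 0.032921   -0.04025291] [0.03392809 0.03153776] 0.08063897813768928
deck [[-0.04460996 -0.08232417]
 [ 0.05486321  0.08347328]]
fin scene 99 [-0.01734521 -0.01540737] [0.04112738 0.0102583 ] 0.08994370958424724
dome 82 [ 0.03448409 -0.03451903] 0.07569306644405871
```

```bash
python3 - <<'E'
from g import *
from station import bot
for c in ['top','scene']:
    P,u,v=cloud(bot.camera_info(c),np.load(c+'0.npy'))
    m=(P[:,1]>.33)&(P[:,1]<.6)&(P[:,0]>.3)&(P[:,0]<.8)&(P[:,2]>.1)
    for x0 in np.arange(.35,.8,.05):
        k=m&(P[:,0]>=x0)&(P[:,0]<x0+.05)
        print(c,round(x0,2),k.sum(),P[k,1].min(initial=9).round(3),[P[k&(P[:,2]>=z)&(P[:,2]<z+.03),1].min(initial=9).round(3) for z in (.1,.13,.16,.19,.22)])
E
```

```text
top 0.35 1572 0.448 [np.float64(0.452), np.float64(0.448), np.float64(9.0), np.float64(9.0), np.float64(9.0)]
top 0.4 1874 0.449 [np.float64(0.449), np.float64(0.449), np.float64(0.449), np.float64(9.0), np.float64(9.0)]
top 0.45 2015 0.446 [np.float64(0.448), np.float64(0.449), np.float64(0.446), np.float64(0.51), np.float64(9.0)]
top 0.5 2155 0.445 [np.float64(0.448), np.float64(0.448), np.float64(0.446), np.float64(0.445), np.float64(9.0)]
top 0.55 2132 0.445 [np.float64(0.447), np.float64(0.449), np.float64(0.448), np.float64(0.445), np.float64(9.0)]
top 0.6 2120 0.445 [np.float64(0.448), np.float64(0.448), np.float64(0.447), np.float64(0.445), np.float64(9.0)]
top 0.65 2110 0.446 [np.float64(0.448), np.float64(0.448), np.float64(0.448), np.float64(0.446), np.float64(9.0)]
top 0.7 2064 0.445 [np.float64(0.447), np.float64(0.448), np.float64(0.447), np.float64(0.445), np.float64(9.0)]
top 0.75 2016 0.445 [np.float64(0.448), np.float64(0.448), np.float64(0.447), np.float64(0.445), np.float64(9.0)]
scene 0.35 3937 0.449 [np.float64(0.457), np.float64(0.449), np.float64(9.0), np.floa
[... 205 characters left out ...]
(0.448), np.float64(9.0), np.float64(9.0)]
scene 0.5 3052 0.447 [np.float64(9.0), np.float64(9.0), np.float64(0.448), np.float64(0.447), np.float64(9.0)]
scene 0.55 2246 0.448 [np.float64(9.0), np.float64(9.0), np.float64(9.0), np.float64(0.448), np.float64(9.0)]
scene 0.6 1970 0.448 [np.float64(9.0), np.float64(9.0), np.float64(9.0), np.float64(0.448), np.float64(9.0)]
scene 0.65 1643 0.447 [np.float64(9.0), np.float64(9.0), np.float64(9.0), np.float64(0.447), np.float64(9.0)]
scene 0.7 1206 0.447 [np.float64(9.0), np.float64(9.0), np.float64(9.0), np.float64(0.447), np.float64(9.0)]
scene 0.75 885 0.447 [np.float64(9.0), np.float64(9.0), np.float64(9.0), np.float64(0.447), np.float64(9.0)]
```

```bash
cat > plan.py <<'E'
import numpy as np
from scipy.spatial.transform import Rotation as Ro
def local(R,dp): return (R.inv().apply(dp)*1000)
E
python3 - <<'E'
from plan import *
p=np.array([.221,-.638,.231]);R=Ro.from_quat([.986,.166,0,0]) # xyzw
N=20;tgt=np.array([.5425,.293,.17])
ya=Ro.from_matrix(R.as_matrix());
for k in range(1,N+1):
    s=k/N;h=np.radians(-70.9+s*(70.9+np.degrees(np.arctan2(.293,.5425))))
    r=(1-s)*.675+s*.6166-.09*np.sin(np.pi*s); z=.231*(1-s)+s*.17+.1*np.sin(np.pi*s)
    w=np.array([r*np.cos(h),r*np.sin(h),z])
    d=local(R,w-p).round(0)
    print([list(d.astype(int).tolist()),[0,0,-7.2],-1 if k<12 else 0],w.round(3),end='\n')
    p=p+R.apply(d/1000);R=R*Ro.from_rotvec([0,0,-np.radians(7.2)])
print(p,R.as_matrix()[:,1],np.degrees(np.arctan2(*R.as_matrix()[:2,1][::-1])))
E
```

```text
[[57, -20, -13], [0, 0, -7.2], -1] [ 0.268 -0.601  0.244]
[[56, -17, -12], [0, 0, -7.2], -1] [ 0.311 -0.561  0.256]
[[55, -14, -11], [0, 0, -7.2], -1] [ 0.35  -0.519  0.267]
[[55, -10, -11], [0, 0, -7.2], -1] [ 0.384 -0.475  0.278]
[[53, -8, -8], [0, 0, -7.2], -1] [ 0.414 -0.43   0.286]
[[53, -4, -8], [0, 0, -7.2], -1] [ 0.44  -0.384  0.294]
[[51, -1, -5], [0, 0, -7.2], -1] [ 0.464 -0.339  0.299]
[[50, 3, -3], [0, 0, -7.2], -1] [ 0.484 -0.293  0.302]
[[49, 7, 0], [0, 0, -7.2], -1] [ 0.502 -0.247  0.302]
[[47, 11, 2], [0, 0, -7.2], -1] [ 0.518 -0.202  0.3  ]
[[46, 15, 4], [0, 0, -7.2], -1] [ 0.532 -0.155  0.296]
[[44, 18, 6], [0, 0, -7.2], 0] [ 0.544 -0.109  0.29 ]
[[43, 22, 10], [0, 0, -7.2], 0] [ 0.553 -0.062  0.28 ]
[[41, 26, 11], [0, 0, -7.2], 0] [ 0.561 -0.014  0.269]
[[40, 29, 13], [0, 0, -7.2], 0] [0.566 0.035 0.256]
[[38, 32, 15], [0, 0, -7.2], 0] [0.569 0.085 0.241]
[[37, 35, 16], [0, 0, -7.2], 0] [0.568 0.136 0.225]
[[36, 38, 18], [0, 0, -7.2], 0] [0.564 0.188 0.207]
[[34, 41, 18], [0, 0, -7.2], 0] [0.556 0.241 0.189]
[[34, 42, 19], [0, 0, -7.2], 0] [0.543 0.293 0.17 ]
[0.54218776 0.29296802 0.17      ] [0.29048417 0.9568798  0.        ] 73.11305522789733
```

```bash
python3 -m jog '[[[57,-20,-13],[0,0,-7.2],-1],[[56,-17,-12],[0,0,-7.2],-1],[[55,-14,-11],[0,0,-7.2],-1],[[55,-10,-11],[0,0,-7.2],-1],[[53,-8,-8],[0,0,-7.2],-1],[[53,-4,-8],[0,0,-7.2],-1]]' 25; python3 -c "
from station import bot
print(bot.get_obs()['q'].round(3))"
```

```text
t: 1.5
eef_pos: [0.442, -0.3826, 0.2948]
tool_rot: [0.0, 0.855, 0.519, 0.0]
contact_force: [0.2, 0.2, 0.1]
gripper_width: 0.999
[ 0.803  0.288 -0.244  1.689  0.075  1.173  0.061]
```

```bash
python3 -m jog '[[[51,-1,-5],[0,0,-7.2],-1],[[50,3,-3],[0,0,-7.2],-1],[[49,7,0],[0,0,-7.2],-1],[[47,11,2],[0,0,-7.2],-1],[[46,15,4],[0,0,-7.2],-1],[[44,18,6],[0,0,-7.2],0],[[43,22,10],[0,0,-7.2],0],[[41,26,11],[0,0,-7.2],0]]'; python3 -c "
from station import bot
print(bot.get_obs()['q'].round(3))"
```

```text
t: 2.5
eef_pos: [0.5618, -0.0121, 0.2694]
tool_rot: [0.0, 0.499, 0.867, 0.0]
contact_force: [0.5, 0.1, -0.7]
gripper_width: 0.5
[ 0.392  0.313 -0.594  1.754  0.192  1.131  0.264]
```

```bash
python3 -m jog '[[[40,29,13],[0,0,-7.2],0],[[38,32,15],[0,0,-7.2],0],[[37,35,16],[0,0,-7.2],0],[[36,38,18],[0,0,-7.2],0],[[34,41,18],[0,0,-7.2],0],[[34,42,19],[0,0,-7.2],0],[[0,0,0],[0,0,0],0]]'; python3 - <<'E'
from h import *
print(bot.get_obs()['q'].round(3))
for c in ['scene','top']:
    im,d=bot.read_camera(c); cv2.imwrite(f'pics/{c}1.png',im[:,:,::-1])
E
```

```text
t: 3.38
eef_pos: [0.5386, 0.2984, 0.1692]
tool_rot: [-0.002, 0.142, 0.99, 0.001]
contact_force: [0.3, -0.6, 0.5]
gripper_width: 0.495
[-0.05   0.559 -0.765  1.722  0.435  1.041  0.321]
```

```bash
python3 - <<'E'
from plan import *
from station import bot
o=bot.get_obs();p=np.array(o['eef_pos']);w,x,y,z=o['tool_rot'];R=Ro.from_quat([x,y,z,w]);print(o['t'],p,R.as_matrix().round(3))
print(local(R,np.array([.5425,.293,.17])-p))
E
```

```text
3.475 [0.54203106 0.29343774 0.17004766] [[-0.957  0.29  -0.   ]
 [ 0.29   0.957 -0.   ]
 [ 0.    -0.001 -1.   ]]
[-0.5757051  -0.28298735  0.04770218]
```

View pics/scene1.png

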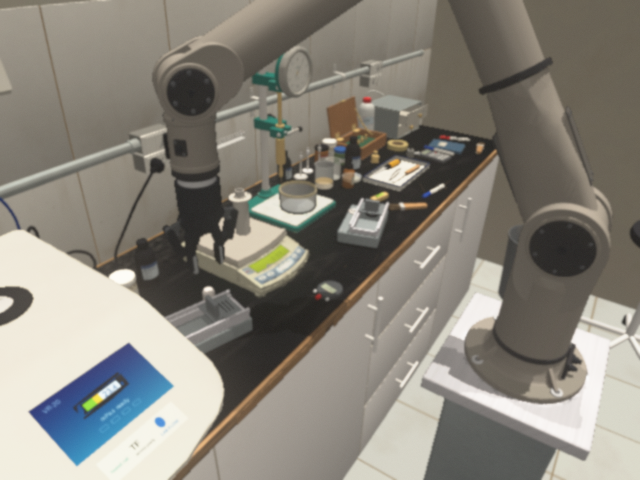

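View pics/top1.png

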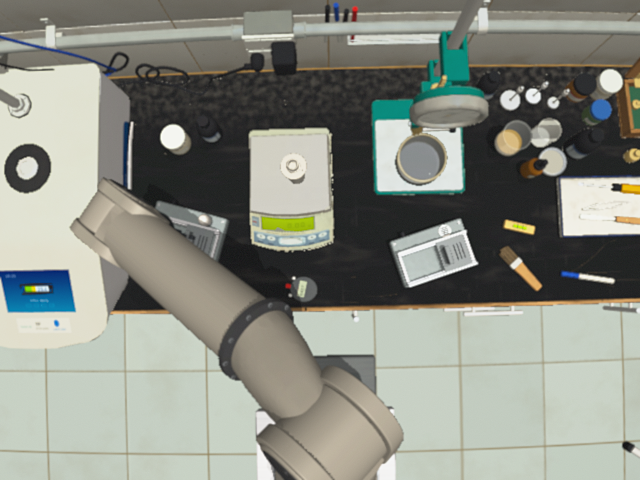

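```bash
python3 -m jog '[[[0,0,35],[0,0,0],0],[[0,0,35],[0,0,0],0],[[0,0,14],[0,0,0],0],[[0,0,10],[0,0,0],0],[[0,0,9],[0,0,0],0],[[0,0,0],[0,0,0],0]]'; python3 - <<'E'
from h import *
im,d=bot.read_camera('scene'); cv2.imwrite('pics/s2.png',cv2.resize(im[200:380,100:340,::-1],(800,600),interpolation=3))
E
```

```text
t: 4.22
eef_pos: [0.5423, 0.2931, 0.0673]
tool_rot: [0.0, 0.147, 0.989, -0.0]
contact_force: [-0.2, 0.7, -0.2]
gripper_width: 0.502
```

View pics/s2.png

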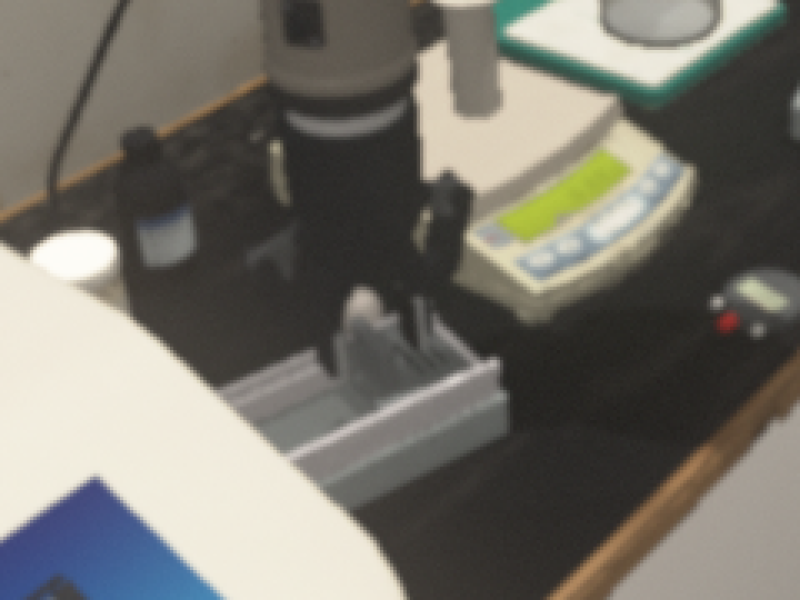

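```bash
python3 -m jog '[[[0,0,0],[0,0,0],0.5],[[0,0,0],[0,0,0],1],[[0,0,0],[0,0,0],1],[[0,0,0],[0,0,0],1],[[0,0,0],[0,0,0],1]]' 25; python3 - <<'E'
from h import *
im,d=bot.read_camera('scene'); cv2.imwrite('pics/s3.png',cv2.resize(im[200:380,100:340,::-1],(800,600),interpolation=3))
print(bot.get_obs()['eef_pos'],bot.get_obs()['contact_force'])
E
```

```text
t: 4.9
eef_pos: [0.5426, 0.2936, 0.0679]
tool_rot: [0.0, 0.147, 0.989, 0.0]
contact_force: [-0.0, -1.1, 5.9]
gripper_width: 0.11
[0.54252983 0.29362212 0.06789725] [-0.85920499 -0.58543798  5.4578295 ]
```

View pics/s3.png

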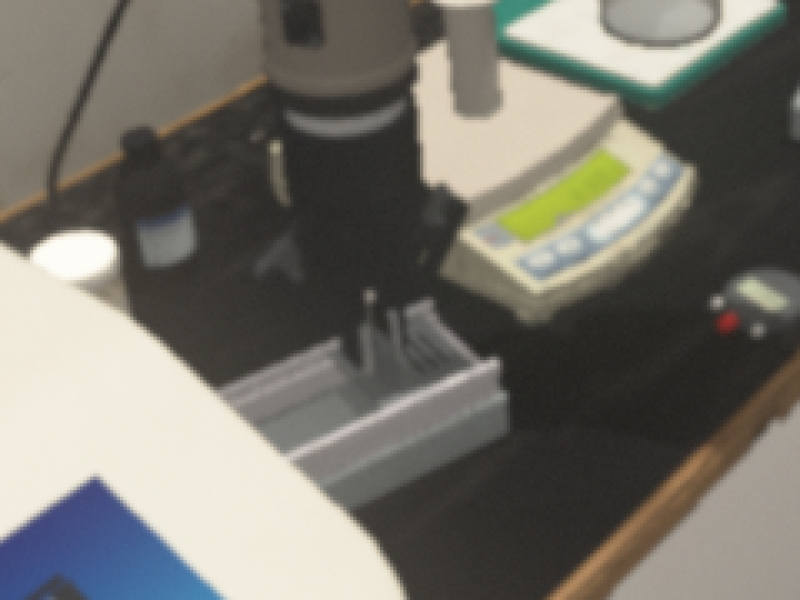

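```bash
python3 -m jog '[[[0,8,0],[0,0,0],1],[[0,12,0],[0,0,0],1],[[0,12,0],[0,0,0],1],[[0,12,0],[0,0,0],1],[[0,10,0],[0,0,0],1],[[0,6,0],[0,0,0],1],[[0,4,0],[0,0,0],1],[[0,0,0],[0,0,0],1]]'
```

```text
t: 5.95
eef_pos: [0.5607, 0.3555, 0.0679]
tool_rot: [0.0, 0.146, 0.989, 0.001]
contact_force: [-1.3, 0.6, 4.5]
gripper_width: 0.109
```

Moved about 64 mm. Push on to the stop.

```bash
python3 -m jog '[[[0,2,0],[0,0,0],1],[[0,2,0],[0,0,0],1],[[0,1,0],[0,0,0],1],[[0,0,0],[0,0,0],1]]'; python3 - <<'E'
from h import *
o=bot.get_obs();print(o['eef_pos'],o['contact_force'])
im,d=bot.read_camera('scene'); cv2.imwrite('pics/s4.png',cv2.resize(im[200:380,100:340,::-1],(800,600),interpolation=3))
E
```

```text
t: 6.45
eef_pos: [0.5608, 0.3558, 0.0677]
tool_rot: [-0.001, 0.147, 0.989, -0.004]
contact_force: [-8.0, -10.7, 15.9]
gripper_width: 0.109
[0.56084017 0.35577772 0.06771819] [ -7.9846453  -10.6608844   15.92416682]
```

View pics/s4.png

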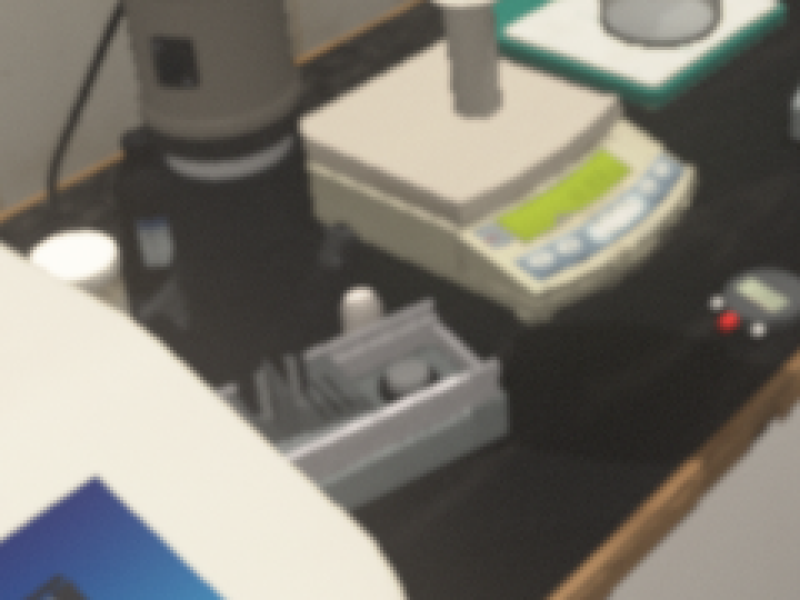

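```bash
python3 -m jog '[[[0,0,0],[0,0,0],0],[[0,-3,0],[0,0,0],0],[[0,0,0],[0,0,0],0],[[0,0,-15],[0,0,0],0],[[0,0,-25],[0,0,0],0],[[0,0,-30],[0,0,0],0],[[0,-20,0],[0,0,0],1],[[0,-30,0],[0,0,0],1],[[0,-30,0],[0,0,0],1],[[0,-5,0],[0,0,0],1],[[0,0,0],[0,0,0],1]]'; python3 - <<'E'
from h import *
from g import cloud
o=bot.get_obs();print(o['eef_pos'],o['contact_force'],o['gripper_width'])
im,d=bot.read_camera('scene'); cv2.imwrite('pics/s5.png',cv2.resize(im[200:380,100:340,::-1],(800,600),interpolation=3))
np.save('s5.npy',d)
P,u,v=cloud(bot.camera_info('scene'),d)
y=np.radians(-16.6);R=np.array([[np.cos(y),-np.sin(y)],[np.sin(y),np.cos(y)]]);L=(P[:,:2]-[.563,.3095])@R
m=(P[:,2]>.044)&(P[:,2]<.056)&(abs(L[:,0]+.015)<.022)&(abs(L[:,1]+.04)<.025);print('btn',m.sum(),P[m].mean(0),L[m].mean(0),np.ptp(L[m],0))
m=(P[:,2]>.08)&(P[:,2]<.1)&(abs(L[:,0]+.015)<.03)&(abs(L[:,1]-.044)<.02);print('fin',m.sum(),L[m].mean(0) if m.any() else 0)
im,d=bot.read_camera('top'); cv2.imwrite('pics/t5.png',cv2.resize(im[150:300,80:280,::-1],(800,600),interpolation=3))
E
```

```text
t: 7.88
eef_pos: [0.5371, 0.2758, 0.1382]
tool_rot: [0.001, 0.147, 0.989, 0.001]
contact_force: [0.3, 1.3, 0.7]
gripper_width: 0.001
[0.53709697 0.27583877 0.13816836] [0.30598922 1.32137948 0.73893468] 0.0014743081623466276
btn 101 [0.53624184 0.27676296 0.04803985] [-0.01629035 -0.03901714] [0.02709959 0.02507493]
fin 109 [-0.0181259   0.04496459]
```

View pics/s5.png

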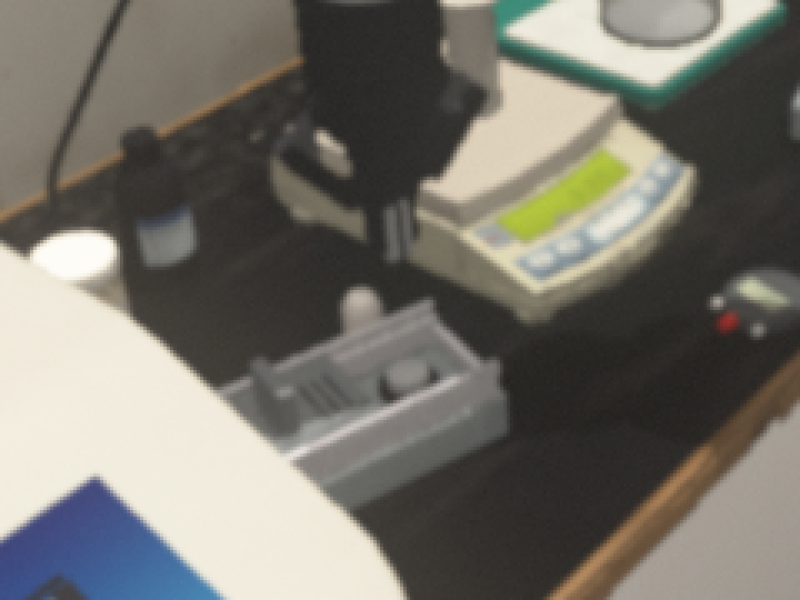

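View pics/t5.png

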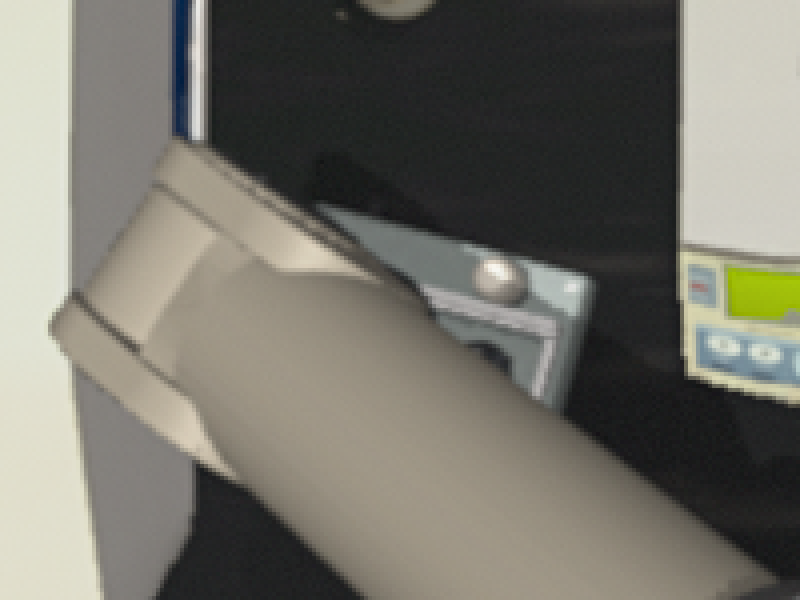

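```bash
python3 -m jog '[[[0,0,35],[0,0,0],1],[[0,0,35],[0,0,0],1],[[0,0,12],[0,0,0],1],[[0,0,4],[0,0,0],1],[[0,0,3],[0,0,0],1],[[0,0,0],[0,0,0],1]]'
```

```text
t: 8.72
eef_pos: [0.5372, 0.2761, 0.0494]
tool_rot: [0.001, 0.147, 0.989, 0.001]
contact_force: [0.0, 1.7, 2.0]
gripper_width: -0.004
```

```bash
python3 -m jog '[[[0,0,2],[0,0,0],1],[[0,0,2],[0,0,0],1],[[0,0,2],[0,0,0],1],[[0,0,1],[0,0,0],1],[[0,0,0],[0,0,0],1],[[0,0,0],[0,0,0],1]]'
```

```text
t: 9.48
eef_pos: [0.5373, 0.2761, 0.0438]
tool_rot: [0.001, 0.147, 0.989, 0.0]
contact_force: [-5.0, -1.4, 21.5]
gripper_width: 0.0
```

```bash
python3 -m jog '[[[0,0,1],[0,0,0],1],[[0,0,0],[0,0,0],1],[[0,0,0],[0,0,0],1]]'; python3 - <<'E'
from h import *
im,d=bot.read_camera('scene'); cv2.imwrite('pics/s6.png',cv2.resize(im[200:380,100:340,::-1],(800,600),interpolation=3))
E
```

```text
t: 9.85
eef_pos: [0.5373, 0.2761, 0.0437]
tool_rot: [0.001, 0.147, 0.989, 0.0]
contact_force: [-7.9, -3.5, 29.5]
gripper_width: -0.003
```

View pics/s6.png

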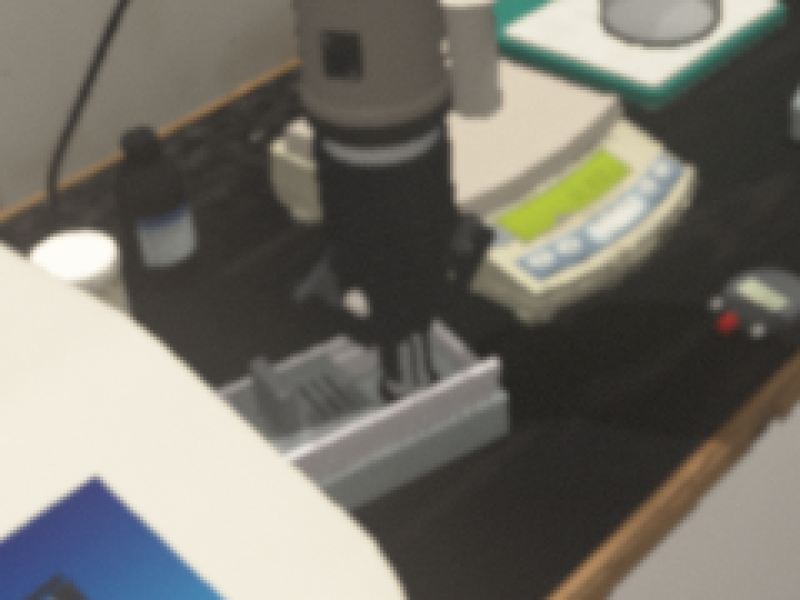

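```bash
python3 -m jog '[[[0,0,-10],[0,0,0],1],[[0,0,-40],[0,0,0],1],[[0,0,-45],[0,0,0],1],[[0,28,0],[0,0,0],0],[[0,30,0],[0,0,0],0],[[0,25,0],[0,0,0],0],[[0,0,0],[0,0,0],0],[[0,0,0],[0,0,0],0]]'; python3 - <<'E'
from plan import *
from station import bot
o=bot.get_obs();p=np.array(o['eef_pos']);w,x,y,z=o['tool_rot'];R=Ro.from_quat([x,y,z,w]);print(p,o['gripper_width'],local(R,np.array([.5608,.3558,.068])-p))
E
```

```text
t: 10.9
eef_pos: [0.5606, 0.3529, 0.1345]
tool_rot: [-0.0, 0.147, 0.989, -0.001]
contact_force: [0.4, -0.6, -0.1]
gripper_width: 0.502
[0.56061356 0.35291837 0.13454221] 0.5021376787938502 [ 0.64248871  2.95732683 66.53604742]
```

```bash
python3 -m jog '[[[0,3,30],[0,0,0],0],[[0,0,20],[0,0,0],0],[[0,0,11],[0,0,0],0],[[0,0,5],[0,0,0],0],[[0,0,0],[0,0,0],0],[[0,0,0],[0,0,0],1],[[0,0,0],[0,0,0],1],[[0,0,0],[0,0,0],1],[[0,0,0],[0,0,0],1],[[0,0,0],[0,0,0],1]]' 25
```

```text
t: 12.15
eef_pos: [0.5614, 0.3555, 0.07]
tool_rot: [0.0, 0.147, 0.989, -0.002]
contact_force: [-3.4, -6.3, 6.8]
gripper_width: 0.11
```

```bash
python3 -m jog '[[[0,-8,0],[0,0,0],1],[[0,-12,0],[0,0,0],1],[[0,-12,0],[0,0,0],1],[[0,-12,0],[0,0,0],1],[[0,-10,0],[0,0,0],1],[[0,-6,0],[0,0,0],1],[[0,-4,0],[0,0,0],1],[[0,-2,0],[0,0,0],1],[[0,-2,0],[0,0,0],1],[[0,-1,0],[0,0,0],1],[[0,0,0],[0,0,0],1],[[0,0,0],[0,0,0],1]]'
```

```text
t: 13.65
eef_pos: [0.5427, 0.292, 0.07]
tool_rot: [0.001, 0.147, 0.989, 0.001]
contact_force: [4.9, 4.0, 3.6]
gripper_width: 0.113
```

```bash
python3 -m jog '[[[0,-2,0],[0,0,0],1],[[0,-2,0],[0,0,0],1],[[0,0,0],[0,0,0],1],[[0,0,0],[0,0,0],1]]'
```

```text
t: 14.15
eef_pos: [0.5426, 0.2918, 0.0703]
tool_rot: [0.002, 0.146, 0.989, 0.005]
contact_force: [10.2, 13.3, -5.8]
gripper_width: 0.108
```

```bash
python3 -m jog '[[[0,0,0],[0,0,0],0],[[0,3,0],[0,0,0],0],[[0,3,0],[0,0,0],0],[[0,0,0],[0,0,0],0],[[0,0,-15],[0,0,0],0],[[0,0,-40],[0,0,0],0],[[0,0,-50],[0,0,0],0],[[20,-50,-10],[0,0,0],0],[[20,-55,-10],[0,0,0],0],[[20,-55,0],[0,0,0],0],[[0,-50,0],[0,0,0],0],[[0,0,0],[0,0,0],0]]'; python3 - <<'E'
from h import *
from g import cloud
o=bot.get_obs();print(o['eef_pos'],o['contact_force'],o['joint_vel'].round(3))
y=np.radians(-16.6);R=np.array([[np.cos(y),-np.sin(y)],[np.sin(y),np.cos(y)]])
for c in ['scene','top']:
    im,d=bot.read_camera(c); cv2.imwrite(f'pics/{c}7.png',im[:,:,::-1])
    P,u,v=cloud(bot.camera_info(c),d);L=(P[:,:2]-[.563,.3095])@R
    m=(P[:,2]>.08)&(P[:,2]<.1)&(abs(L[:,0]+.015)<.03)&(abs(L[:,1]+.02)<.02);print(c,'fin',m.sum(),L[m].mean(0) if m.any() else 0)
    d0=np.load(c+'0.npy');P,u,v=cloud(bot.camera_info(c),d0);L=(P[:,:2]-[.563,.3095])@R
    m=(P[:,2]>.08)&(P[:,2]<.1)&(abs(L[:,0]+.015)<.03)&(abs(L[:,1]+.02)<.02);print(c,'fin before',m.sum(),L[m].mean(0))
im=cv2.imread('pics/scene7.png');t=cv2.imread('pics/top7.png')
cv2.imwrite('pics/z7.png',np.hstack([cv2.resize(im[270:370,150:260],(400,360),interpolation=3),cv2.resize(t[190:290,130:240],(400,360),interpolation=3)]))
E
```

```text
t: 15.65
eef_pos: [0.4227, 0.1056, 0.1947]
tool_rot: [0.0, 0.15, 0.989, -0.002]
contact_force: [0.2, 1.0, -0.3]
gripper_width: 0.5
[0.4227375  0.10558618 0.19470503] [ 0.20045321  0.96305568 -0.289724  ] [-0.063  0.037 -0.036 -0.061  0.007 -0.016 -0.049]
scene fin 101 [-0.01742703 -0.02071749]
scene fin before 99 [-0.01758931 -0.01808887]
top fin 98 [-0.01446655 -0.0246707 ]
top fin before 95 [-0.01448759 -0.02206593]
```

View pics/z7.png

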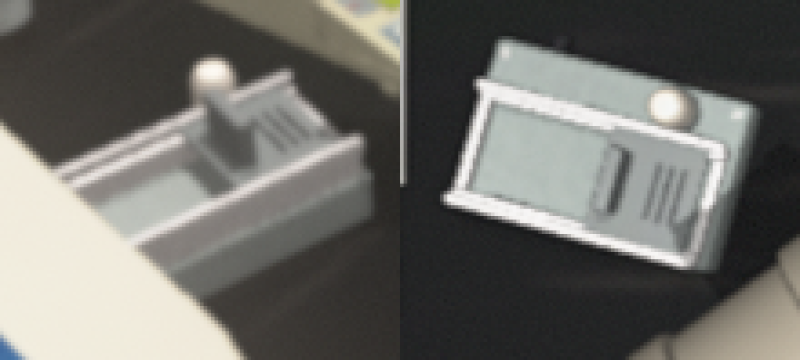

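View pics/scene7.png

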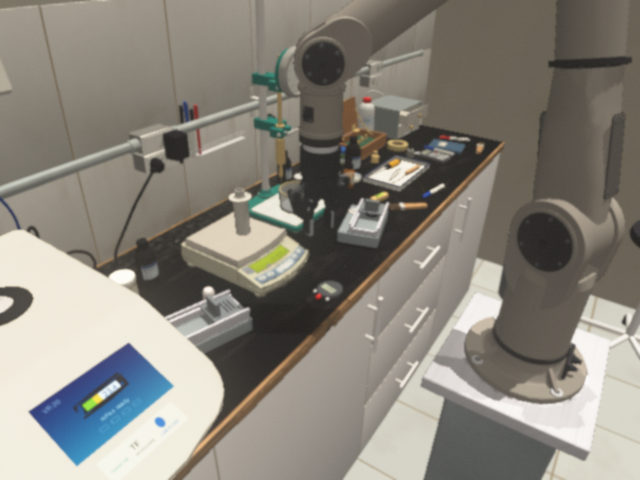

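```bash
python3 -m jog '[[[0,0,0],[0,0,0],0],[[0,0,0],[0,0,0],0],[[0,0,0],[0,0,0],0]]'; python3 -c "
from station import bot
print(bot.hand_in())"
```

```text
t: 16.12
eef_pos: [0.4238, 0.1106, 0.1942]
tool_rot: [-0.0, 0.146, 0.989, 0.0]
contact_force: [0.6, 0.0, -0.1]
gripper_width: 0.504
the job is handed in; nothing more can be done
None
```

I tested the gas alarm with the domed beacon and handed the job in at about 16 s; no verdict came back.

- **Opening:** I gripped the cover's fin and slid it about 65 mm until it stopped against roughly 13 N. The picture then showed the button uncovered.
- **Button:** I pressed it with the closed fingertips down to a height of 43.7 mm. It did not go further at about 30 N, so it was all the way down.
- **Closing:** I gripped the fin again and slid the cover back 66 mm until it stopped against about 17 N. I then let go and moved the arm clear; the final force reading was about zero.

**Last checks:** In both cameras the fin now sits about 2.6 mm further towards shut than at the start. That fits a cover that began slightly ajar, since opening took about 65 mm and closing took 66 mm. The fin heights and positions matched the given sizes to within a few millimetres; the two cameras disagreed by about 4 mm on the fin's place along the slide. I did not touch the look-alike unit, and its cover looks unmoved in the scene camera picture.

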